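# Open the organiser drawer and hold the exam lamp at full height over it

## Task

I want to take a syringe from the desktop organiser in good light. Pull its top drawer out to the stop; then take the examination lamp by its grip, squeeze in the release button in the side of the grip, and with the button held in draw the lamp straight up, past the half-height catch, to its second stop at full height. Do not let the lamp drop back and do not disturb the other things on the worktop. Finish while still holding the lamp up at the second stop, so that I can tighten its collar: do not let go.

Things in the scene. Friction and masses are not known exactly. Their poses are not given: they have to be found in the camera images.
- organiser: pale grey desktop organiser with three drawers one above another, 200 deep x 150 wide x 165 mm high, fixed. Origin: centre of its underside; local x points to its back: drawers slide out along its local -x; y across its width. Shut drawer fronts stand 94 mm before the origin; the middle drawer stands 18 mm ajar and does not move
- organiser_drawer3 (a joint): how far the organiser's top drawer is out, m: 0 shut, 0.100 at its stop; it starts 0 to 15 mm open and slides easily (under 1 N)
- drawer_lip (a point): middle of the top drawer's pull lip: a level plate 12 mm deep, 50 mm wide (local y), 4 mm thick, this point 6 mm before the drawer front, 144 mm above the worktop. Pinch it from above by its two ends (50 mm), pads set forward over its front edge: the drawer front stands right behind it, up to 14 mm above it. Axes as the organiser's; moves with the drawer
- exam_lamp: examination lamp: white round foot of 120 mm diameter, upright aluminium tube, black ribbed collar whose top is 150 mm above the worktop (it is open and stays so). The foot is fixed. Origin: centre of the foot's underside; local z up, x towards the lamp head, y towards the button side. A round head (86 mm) hangs 60 to 145 mm out along x, no higher than the grip's middle, and moves with the grip
- lamp_grip (a point): middle of the lamp's grip, on the mast's axis, axes as the lamp's: upright white block 30 (x) x 30 (y) x 56 mm high, from 30 mm below to 26 mm above this point, with a 5 mm black cap on top. It moves straight up and down only and does not turn. Its -y side is flat, the button is in its +y side at this height. This point is 197 mm above the worktop with the lamp down, 307 mm at the second stop
- lamp_mast (a joint): height of the lamp on its mast, m: 0 down and caught, 0.055 first stop (half-height catch), 0.110 second stop (end of travel). A spring pin catches it at 0 and 0.055, up and down (1.5 mm play), unless the button is held in; there is no catch at 0.110: not held, it sinks back by its weight. The sliding part weighs about 0.55 kg, friction 1.5 N: about 7 N lifts it
- lamp_button (a joint): how far the release button is squeezed in, m: 0 out, 0.006 end; the catch is free from 0.004. Grey pad 14 mm wide (x), 26 mm high, 5 mm proud of the grip's +y side: the grip measures 35 mm there, 30 mm with the button flush. It moves along the lamp's -y and needs 3 N to start, 9 N at the end. One finger on it and one on the opposite side squeeze it in and hold the grip
- glucometer: bystander: white glucose meter 97 x 51 x 20 mm, loose; origin under its centre
- needle_box: bystander: carton 68 x 113 x 48 mm, loose; origin under its centre
- lancet_box: bystander: carton 52 x 86 x 58 mm, loose; origin under its centre
- thermometer: bystander: white thermometer 19 x 138 x 10 mm, loose; origin under its centre

How it is judged:
By the outcome, as a careful person would: the job done as asked, in the order asked, and still so for the second after the job is handed in, while the arm keeps its last pose, push and grip.
It also fails if it takes over 45 s, if anything falls off the work surface, if the arm or the gripper's body presses on something with over 40 N, if the wrist force passes 120 N, or if a joint passes its speed limit or range.

## Robot

A 6-joint arm with a two-finger parallel gripper is mounted at the origin on a cart in front of the work surface, level with it; the furniture and walls round the work are solid. World frame = base frame: x ahead of the robot, y to its left, z up, the work surface at z = 0. Lengths are in m, angles in rad, forces in N, time in s.
With the tool pointing down it reaches from about 0.275 to 0.975 m from the base axis. Payload 8.4 kg.
Tool frame: the origin (TCP) lies midway between the tips of the shut fingers; the grasp point (between the pads) lies env.tcp_to_grasp behind it (env.tcp_to_grasp is the distance from the TCP to the grasp point, in m); x points along the fingers, z is the direction in which the jaws open and shut, and the axes are right-handed (so a half turn about x gives the same grasp; the last joint's range is limited). The gripper opens to 92 mm and grips with 3 to 60 N. Pads are 20 mm wide; open, the fingers measure 128 mm over their backs; the gripper's body (75 mm by 189 mm) begins 69 mm behind the grasp point.
Start: joints at [1.32, 0.353, 1.633, -0, 1.155, -0.002], TCP at [0.154, 0.606, 0.215] pointing down, gripper open.
Joint ranges: [-2.63, 2.63], [-0.92, 2.1], [0.06, 2.66], [-1.3, 4.44], [0, 2.69], [-3.02, 3.02]. Speed limits (rad/s): [2.22, 2.22, 2.79, 3.14, 3.14, 3.14].

## Interface

Orientations are given as a unit quaternion [w, x, y, z].
In Python, from workcell import env, vision gives the robot as it stands. Calls block until the motion is done:
- env.move_pose(position, orientation): joint-space move of the TCP to a pose.
- env.servo_line(position, frame=None, vel=0.15, force_limit=None): straight line of the TCP; frame=None keeps the orientation; vel is the mean speed in m/s. With force_limit (N) it stops when the force on the tool has changed by that much, and returns True; else False.
- env.move_j(angles): joint-space move.
- env.open_gripper() and env.close_gripper(): open the fingers fully, or close them until they stop; the grip force is fixed at half the most.
- env.pause(seconds).
- env.ik(position, orientation): joint angles nearest the present ones, or None.
- env.get_state(): the state.
- vision.get_image(name): name is "scene" or "top"; returns (picture, depth): 480x640x3 uint8, red, green, blue; 480x640 float32, m along the optical axis (not along the pixel's ray), 0 where there is no reading.
- vision.camera_model(name): a dict with "fx", "fy", "cx", "cy" (pixels), "xyz" and "orientation" of the camera in the world. Camera axes: x right, y down, z forward; pixel columns grow to the right and rows downward; lengths in m; the calibration is good to about 2 mm. A picture is of the moment at which its call begins. camera_model takes no time and is no camera call.
A pose or a line that the arm cannot do raises env.IKError and nothing moves.
- env.hand_in(): hands the job in, once; it reports no verdict.
The state is a dict: "time": time; "q": joint angles; "qd": joint speeds; "effort": joint torques, N m; "eef_pos": TCP position; "eef_rot": TCP orientation; "wrist_force": force on the tool from outside, world axes, zero at the start; "wrist_torque": the same for the moment, N m; "width": finger opening in m.
Only numpy, scipy, OpenCV 4.12 (cv2) and the standard library are available. Lean on these libraries where they do the work, as an engineer would, in place of code of your own. Each camera call takes 0.05 s, during which the arm holds its last target.

## Working session

There is one attempt and no reset: what is moved stays moved. The work goes in short steps, each a Python script; the robot and the scene stay as the last script left them, time stands still between calls to the robot, and variables do not carry over. Pictures are saved under pics/ and viewed, and the job is handed in when it is done.

```bash
mkdir -p pics; ls
python3 - <<'E'
from workcell import env, vision
import cv2
for n in("scene","top"):
    im,d=vision.get_image(n); cv2.imwrite(f"pics/{n}0.png",im[:,:,::-1]); print(n,vision.camera_model(n))
    import numpy as np; np.save(f"pics/{n}0d.npy",d)
s=env.get_state(); print(s, env.tcp_to_grasp)
E
```

```text
pics
scene {'fx': 467.4484775946482, 'fy': 467.4484775946482, 'cx': 318.1262795144193, 'cy': 241.71236717893575, 'xyz': array([ 0.04822712, -0.17807806,  0.85562538]), 'orientation': array([-0.34969395,  0.84794673, -0.37096987,  0.14519586])}
top {'fx': 461.2633239230766, 'fy': 461.2633239230766, 'cx': 313.3084220262671, 'cy': 244.989882860903, 'xyz': array([0.49309767, 0.28006938, 1.0603263 ]), 'orientation': array([-0.02910047,  0.70758038, -0.70588938,  0.01426031])}
{'time': 0.1, 'q': array([ 1.31961566e+00,  3.53552550e-01,  1.63405443e+00,  2.01828304e-05,
        1.15521924e+00, -2.40540264e-03]), 'qd': array([-0.00216605, -0.00128759, -0.00362643, -0.00102887,  0.00069874,
       -0.00043417]), 'effort': array([-5.33918010e-04, -5.94904804e+01, -3.34933627e+01,  6.98107411e-02,
        1.84601691e-02, -2.38311378e-05]), 'eef_pos': array([0.15377075, 0.60532433, 0.21395751]), 'eef_rot': array([ 0.55782323, -0.43436275,  0.55852105,  0.43383924]), 'wrist_force': array([-1.1712287 ,  0.16156857, -0.33372043]), 'wrist_torque': array([-0.00590395, -0.00346531, -0.03671212]), 'width': 0.09224278632170003} 0.0187
```

View pics/scene0.png

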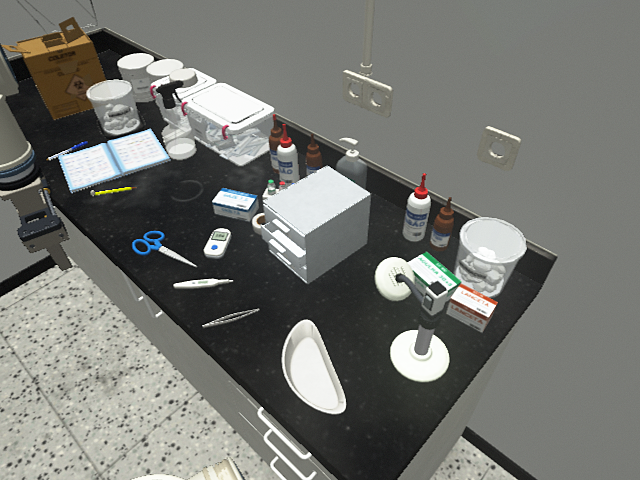

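View pics/top0.png

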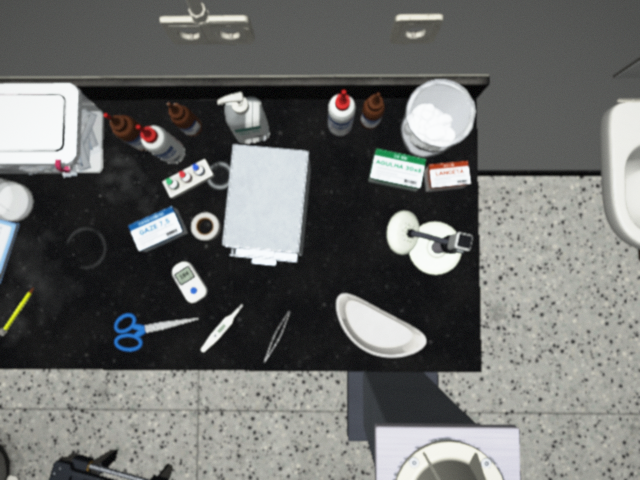

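The scene view shows the organiser at about (320,225) with its drawers facing the robot, and the lamp foot at (420,355) with its head to the upper left. In the top view the organiser top is at (265,203), with lips at about (270,260). The lamp grip cap is at (460,241), the foot at (435,248) and the head at (403,232).

```bash
cat > h.py <<'E'
import numpy as np, cv2
from scipy.spatial.transform import Rotation as R
def rot(q): return R.from_quat([q[1],q[2],q[3],q[0]]).as_matrix()
def ray(cm,uv,z):
    uv=np.atleast_2d(np.asarray(uv,float)); d=np.c_[(uv[:,0]-cm['cx'])/cm['fx'],(uv[:,1]-cm['cy'])/cm['fy'],np.ones(len(uv))]@rot(cm['orientation']).T
    c=np.asarray(cm['xyz']); return c+d*((z-c[2])/d[:,2])[:,None]
def cloud(cm,d):
    v,u=np.mgrid[:d.shape[0],:d.shape[1]]
    p=np.stack([(u-cm['cx'])/cm['fx']*d,(v-cm['cy'])/cm['fy']*d,d],-1)
    return p@rot(cm['orientation']).T+np.asarray(cm['xyz'])
def proj(cm,p):
    c=(np.atleast_2d(p)-cm['xyz'])@rot(cm['orientation']); return np.c_[c[:,0]/c[:,2]*cm['fx']+cm['cx'],c[:,1]/c[:,2]*cm['fy']+cm['cy']]
E
python3 - <<'E'
from h import *
from workcell import env,vision
cm=vision.camera_model("top"); d=np.load("pics/top0d.npy"); P=cloud(cm,d)
im=cv2.imread("pics/top0.png"); ok=d>0
def comp(m,seed):
    n,l=cv2.connectedComponents(m.astype(np.uint8)); return l==l[seed]
# organiser top
m=comp(ok&(abs(P[...,2]-.165)<.006),(200,265)); uv=np.argwhere(m)[:,::-1]
print("org top n",m.sum(),"z",np.median(P[m][:,2]))
xy=ray(cm,uv,.165)[:,:2].astype(np.float32); r=cv2.minAreaRect(xy); print(r, cv2.boxPoints(r))
# foot
gray=im.min(2); m=ok&(P[...,2]<.03)&(gray>150)
m[:210]=0;m[290:]=0;m[:,:400]=0;m[:,480:]=0
c=ray(cm,np.argwhere(m)[:,::-1],.015)[:,:2]; print("foot",m.sum(),c.min(0),c.max(0),np.median(P[m][:,2]))
for z in np.arange(0.02,.26,.02):
    mm=ok&(abs(P[...,2]-z)<.01); mm[:200]=0;mm[290:]=0;mm[:,:380]=0;mm[:,490:]=0
    if mm.sum()>5: q=P[mm]; print("lamp z",round(z,3),mm.sum(),q[:,:2].min(0).round(3),q[:,:2].max(0).round(3))
# lips
for v in range(246,272,2): print(v,[ (P[v,u]*1000).round().astype(int).tolist() for u in (240,258,268,280)])
def crop(n,x0,y0,x1,y1,o):
    i=cv2.imread(n)[y0:y1,x0:x1]; cv2.imwrite(o,cv2.resize(i,None,fx=5,fy=5,interpolation=cv2.INTER_CUBIC))
crop("pics/top0.png",380,190,500,300,"pics/c1.png"); crop("pics/scene0.png",360,230,500,350,"pics/c2.png"); crop("pics/top0.png",210,180,330,290,"pics/c3.png"); crop("pics/scene0.png",250,160,380,280,"pics/c4.png")
E
```

```text
org top n 7755 z 0.16642418557216254
((0.6412000060081482, 0.3932659924030304), (0.15051621198654175, 0.2024592012166977), 84.68582916259766) [[0.53343534 0.32770693]
 [0.73502433 0.3089558 ]
 [0.74896467 0.45882505]
 [0.5473757  0.4775762 ]]
foot 1446 [ 0.49236093 -0.07276026] [0.62820139 0.08589376] 0.01731708228502582
lamp z 0.02 1355 [ 0.495 -0.03 ] [0.613 0.083]
lamp z 0.04 42 [0.534 0.022] [0.566 0.044]
lamp z 0.06 28 [0.539 0.03 ] [0.562 0.041]
lamp z 0.08 27 [0.539 0.024] [0.56 0.04]
lamp z 0.1 21 [0.54  0.031] [0.557 0.041]
lamp z 0.14 137 [0.534 0.021] [0.607 0.121]
lamp z 0.16 467 [0.533 0.027] [0.617 0.153]
lamp z 0.18 824 [0.536 0.035] [0.612 0.158]
lamp z 0.2 72 [0.533 0.021] [0.569 0.043]
lamp z 0.22 286 [0.535 0.01 ] [0.569 0.042]
lamp z 0.24 12 [0.544 0.022] [0.562 0.035]
246 [[546, 443, 161], [546, 407, 165], [546, 387, 167], [546, 364, 166]]
248 [[548, 461, 62], [542, 408, 159], [542, 387, 164], [542, 364, 166]]
250 [[543, 460, 64], [539, 409, 148], [539, 389, 146], [538, 364, 159]]
252 [[539, 460, 65], [535, 409, 146], [535, 389, 149], [539, 373, 62]]
254 [[534, 460, 63], [531, 409, 148], [531, 389, 147], [535, 373, 62]]
256 [[532, 471, 4], [532, 429, 5], [530, 399, 61], [530, 373, 62]]
258 [[528, 472, -1], [525, 417, 94], [524, 394, 109], [526, 373, 63]]
260 [[523, 471, 1], [521, 417, 93], [521, 395, 98], [523, 379, 1]]
262 [[519, 471, 1], [516, 417, 92], [516, 395, 95], [519, 379, 2]]
264 [[514, 472, -2], [514, 430, 0], [514, 407, -2], [514, 379, 1]]
266 [[509, 470, 6], [509, 429, 1], [510, 406, 1], [510, 379, 2]]
268 [[505, 470, 4], [505, 429, 2], [505, 407, 0], [505, 379, 2]]
270 [[500, 471, 0], [500, 429, 2], [500, 406, 2], [500, 379, 1]]
```

View pics/c1.png

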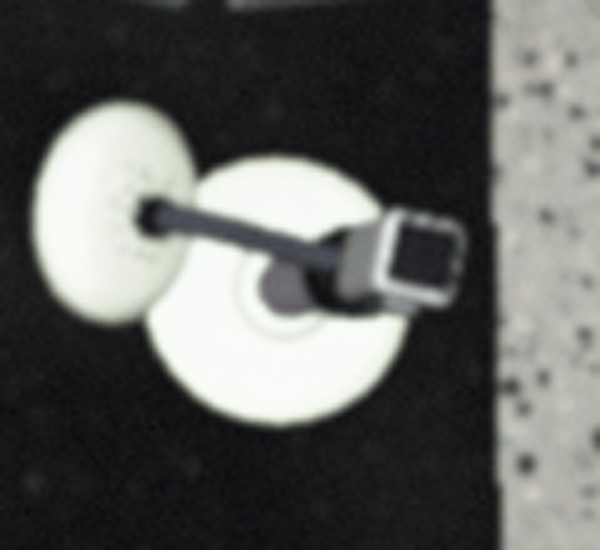

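View pics/c2.png

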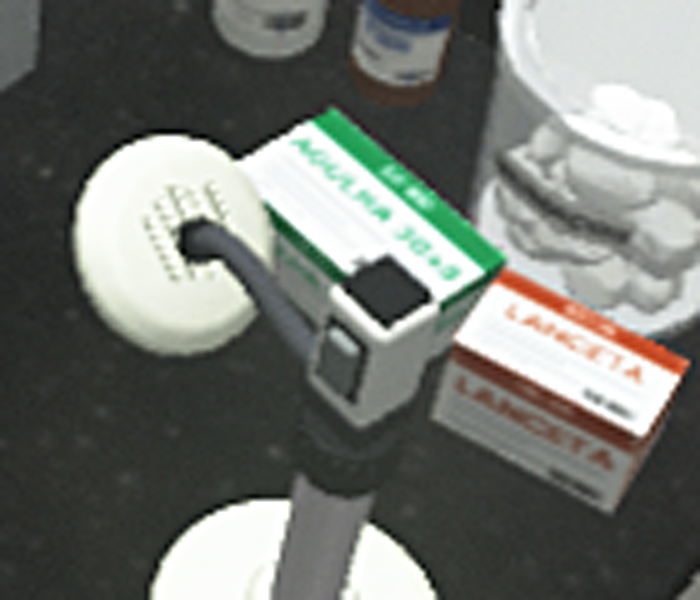

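View pics/c3.png

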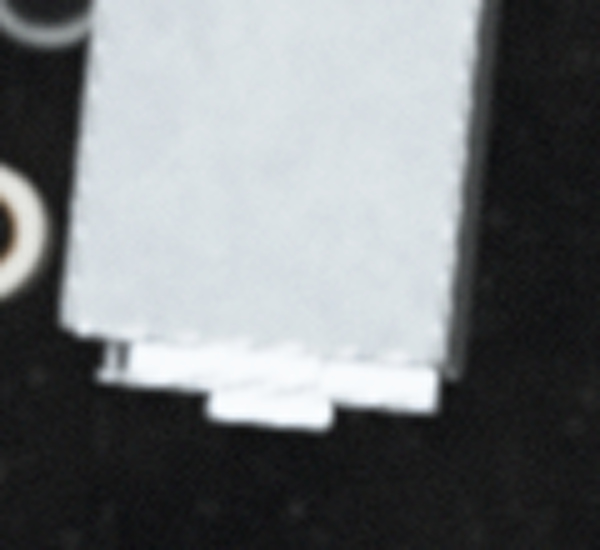

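View pics/c4.png

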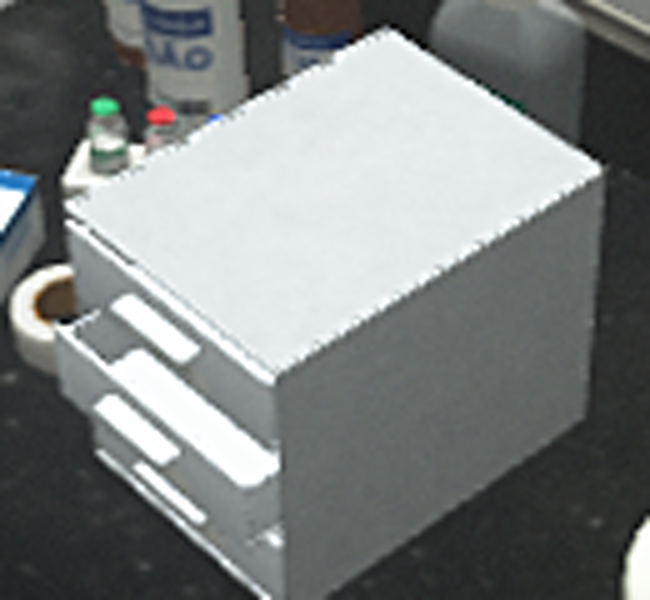

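Run:
```python
from h import *
from workcell import env,vision
yaw=np.deg2rad(-5.31); ex=np.array([np.cos(yaw),np.sin(yaw)]); ey=np.array([-ex[1],ex[0]]); o=np.array([.6412,.3933])
for n in("top","scene"):
    cm=vision.camera_model(n); d=np.load(f"pics/{n}0d.npy"); im=cv2.imread(f"pics/{n}0.png"); P=cloud(cm,d)
    L=np.c_[(P[...,:2].reshape(-1,2)-o)@ex,(P[...,:2].reshape(-1,2)-o)@ey].reshape(480,640,2)
    # organiser lip
    m=(d>0)&(abs(P[...,2]-.146)<.008)&(L[...,0]<-.097)&(L[...,0]>-.16)&(abs(L[...,1])<.05)
    uv=np.argwhere(m)[:,::-1]; q=ray(cm,uv,.146)[:,:2]-o; q=np.c_[q@ex,q@ey]
    print(n,"lip",m.sum(),q.min(0),q.max(0),np.percentile(q,[2,98],axis=0))
    # projected corners of organiser top from est, check
    c=[[*(o+sx*.1*ex+sy*.075*ey),.165] for sx,sy in((-1,-1),(-1,1),(1,1),(1,-1))]
    print(n,"proj top corners",proj(cm,c).round(1).tolist())
    # cap
    m=(d>0)&(abs(P[...,2]-.225)<.015)&(abs(P[...,0]-.553)<.05)&(abs(P[...,1]-.027)<.05)
    g=im.max(2); k=cv2.connectedComponentsWithStats((m&(g<70)).astype(np.uint8)); i=1+k[2][1:,4].argmax()
    for nm,mm,z in(("cap",k[1]==i,.228),):
        uv=np.argwhere(mm)[:,::-1]; xy=ray(cm,uv,z)[:,:2].astype(np.float32); print(n,nm,mm.sum(),uv.mean(0),cv2.minAreaRect(xy),xy.mean(0))
    # head
    m=(d>0)&(P[...,2]>.13)&(P[...,2]<.2)&(abs(P[...,0]-.575)<.07)&(P[...,1]>.07)&(P[...,1]<.19)&(im.min(2)>130)
    print(n,"head",m.sum(),P[m].min(0),P[m].max(0),P[m].mean(0))
    # foot
    m=(d>0)&(P[...,2]<.03)&(P[...,2]>.01)&(abs(P[...,0]-.553)<.08)&(abs(P[...,1]-.027)<.08)&(im.min(2)>130)
    q=ray(cm,np.argwhere(m)[:,::-1],.018)[:,:2].astype(np.float32); print(n,"foot",m.sum(),cv2.minEnclosingCircle(q), np.median(P[m][:,2]))
# triangulation of foot circle omitted
```

```text
top lip 150 [-0.11216299 -0.04123   ] [-0.10056536  0.04699385] [[-0.11188521 -0.02444957]
 [-0.10074573  0.02525824]]
top proj top corners [[298.4, 251.8], [222.1, 244.6], [232.9, 144.2], [308.3, 150.9]]
top cap 119 [464.66386555 240.90756303] ((0.5520814061164856, 0.025215204805135727), (0.021189941093325615, 0.018783189356327057), 78.61609649658203) [0.5520241  0.02562374]
top head 1031 [0.5332403  0.07071909 0.13560918] [0.61505322 0.15764303 0.1864462 ] [0.5735309  0.12643318 0.16985279]
top foot 1351 ((0.5526170134544373, 0.028302976861596107), 0.05891258269548416) 0.017607507416752988
scene lip 197 [-0.11437684 -0.05286119] [-0.09516484  0.05513357] [[-0.11368172 -0.04583378]
 [-0.09637265  0.04707331]]
scene proj top corners [[304.6, 234.3], [261.8, 200.1], [326.7, 164.5], [370.7, 193.1]]
scene cap 132 [436.77272727 287.76515152] ((0.5490221381187439, 0.023622559383511543), (0.022791609168052673, 0.022397808730602264), 77.06559753417969) [0.5491068 0.0236984]
scene head 1186 [0.53174061 0.07862781 0.13007375] [0.61521435 0.1557639  0.18424035] [0.5659389  0.1195472  0.16304124]
scene foot 1895 ((0.5471062064170837, 0.022487645968794823), 0.05909792333841324) 0.016909829361268836
```

Run:
```python
from h import *
from workcell import env,vision
yaw=np.deg2rad(-5.31); ex=np.array([np.cos(yaw),np.sin(yaw)]); ey=np.array([-ex[1],ex[0]]); o=np.array([.6412,.3933])
cm=vision.camera_model("scene"); d=np.load("pics/scene0d.npy"); im=cv2.imread("pics/scene0.png")
P=cloud(cm,d); m=(d>0)&(abs(P[...,2]-.165)<.006)
n,l=cv2.connectedComponents(m.astype(np.uint8)); m=l==l[200,315]
xy=ray(cm,np.argwhere(m)[:,::-1],.165)[:,:2].astype(np.float32); print(cv2.minAreaRect(xy))
# lip corners read in crop c4: bright plate
cr=[(250+x/5,160+y/5) for x,y in((112,303),(130,294),(200,348),(183,361))]
q=ray(cm,cr,.146)[:,:2]-o; print(np.c_[q@ex,q@ey].round(4))
```

```text
((0.6388850808143616, 0.3888337016105652), (0.15679313242435455, 0.2049253135919571), 84.78498840332031)
[[-0.1128  0.0217]
 [-0.1032  0.0209]
 [-0.1021 -0.0273]
 [-0.1127 -0.0286]]
```

```bash
cat >> h.py <<'E'
def tool_down(jaw):
    z=np.array([jaw[0],jaw[1],0.]); z/=np.linalg.norm(z); x=np.array([0,0,-1.]); y=np.cross(z,x)
    q=R.from_matrix(np.c_[x,y,z]).as_quat(); return np.array([q[3],q[0],q[1],q[2]])
yaw=np.deg2rad(-5.3); ex=np.array([np.cos(yaw),np.sin(yaw)]); ey=np.array([-ex[1],ex[0]]); o=np.array([.6412,.3933])
def org(lx,ly,z): return np.array([*(o+lx*ex+ly*ey),z])
def snap(vision,tag):
    for n in("scene","top"):
        im,d=vision.get_image(n); cv2.imwrite(f"pics/{n}{tag}.png",im[:,:,::-1]); np.save(f"pics/{n}{tag}d.npy",d)
E
python3 - <<'E'
from h import *
from workcell import env,vision
p=org(-.1155,-.0016,.30)
for s in(1,-1):
    q=env.ik(p,tool_down(s*ey)); q2=env.ik(org(-.22,-.0016,.125),tool_down(s*ey)); print(s,q,q2)
la=np.deg2rad(77.5); ly=np.array([-np.sin(la),np.cos(la)])
for s in(1,-1):
  for z in (.178,.288): print(s,env.ik([.5505,.025,z],tool_down(s*ly)))
s=1 if abs(env.ik(p,tool_down(ey))[5])<abs(env.ik(p,tool_down(-ey))[5]) else -1
env.move_pose(p,tool_down(s*ey))
print(env.servo_line(org(-.1155,-.0016,.185),vel=.12)); 
snap(vision,"1"); st=env.get_state(); print(st['time'],st['eef_pos'],p,st['wrist_force'])
i=cv2.imread("pics/scene1.png")[140:280,230:400]; cv2.imwrite("pics/c5.png",cv2.resize(i,None,fx=4,fy=4,interpolation=2))
E
```

```text
1 [ 6.50707908e-01  3.48413214e-01  1.45007462e+00 -4.44089210e-16
  1.34310482e+00 -8.27585969e-01] [ 7.70908002e-01  3.97882962e-01  1.78886540e+00 -4.44089210e-16
  9.54844290e-01 -7.07385874e-01]
-1 [ 6.50707908e-01  3.48413214e-01  1.45007462e+00 -4.44089210e-16
  1.34310482e+00  2.31400668e+00] [ 7.70908002e-01  3.97882962e-01  1.78886540e+00 -4.44089210e-16
  9.54844290e-01  2.43420678e+00]
1 [ 4.26600861e-02  2.78264767e-01  1.82881963e+00 -4.44089210e-16
  1.03450825e+00 -2.88076641e+00]
1 [ 4.26600861e-02  1.73419351e-01  1.70666786e+00 -4.44089210e-16
  1.26150545e+00 -2.88076641e+00]
-1 [ 4.26600861e-02  2.78264767e-01  1.82881963e+00 -4.44089210e-16
  1.03450825e+00  2.60826243e-01]
-1 [ 4.26600861e-02  1.73419351e-01  1.70666786e+00 -4.44089210e-16
  1.26150545e+00  2.60826243e-01]
False
2.9 [0.52649313 0.40272328 0.18599958] [0.526046   0.40237564 0.3       ] [0.51219645 0.59863106 0.86959136]
```

View pics/c5.png

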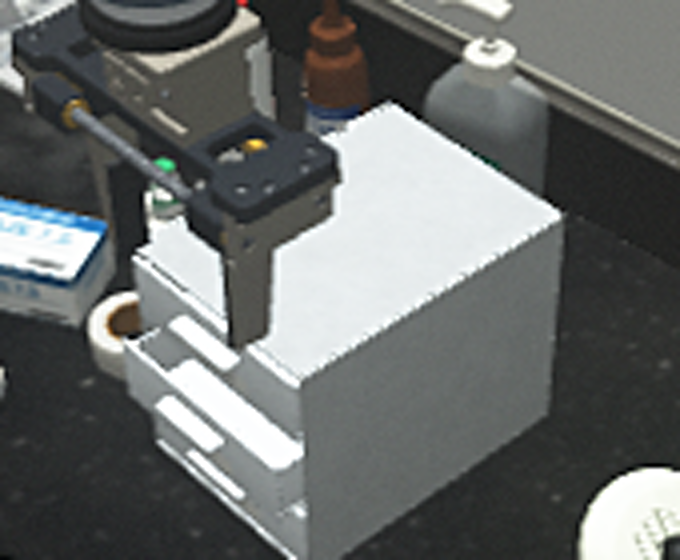

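View pics/top1.png

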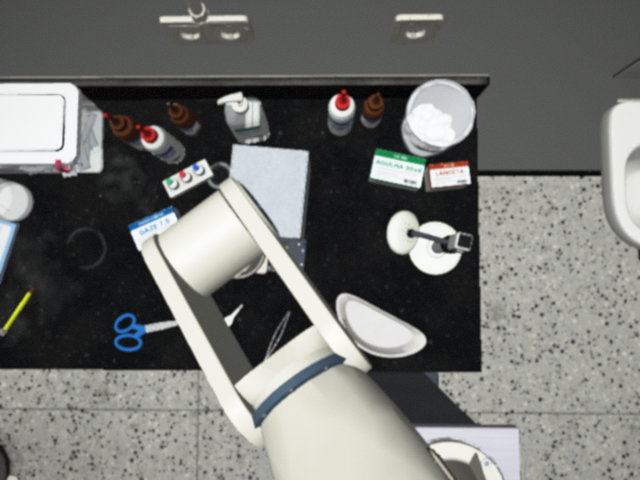

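The finger is over the organiser's front edge, with its tip at about scene (292,227). I'll compare the predicted tip with the image to correct the scene camera's bias.

Run:
```python
from h import *
from workcell import vision,env
cm=vision.camera_model("scene"); p=env.get_state()['eef_pos']
for sx in(-.01,.01):
  for w in(-.046,-.064):
    c=np.array([*(p[:2]+sx*ex+w*ey),p[2]]); uv=proj(cm,c)[0]; print(sx,w,((uv-[230,140])*4).round(0))
i=cv2.imread("pics/scene1.png")[190:240,260:320]; cv2.imwrite("pics/c6.png",cv2.resize(i,None,fx=12,fy=12,interpolation=2))
```

```text
-0.01 -0.046 [226. 344.]
-0.01 -0.064 [248. 361.]
0.01 -0.046 [255. 326.]
0.01 -0.064 [277. 343.]
```

View pics/c6.png

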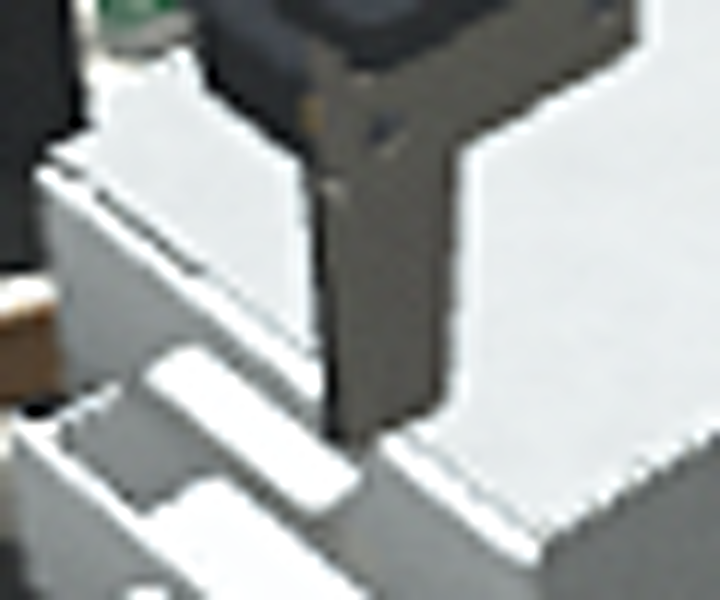

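Run:
```python
from h import *
from workcell import env,vision
env.servo_line(org(-.117,-.0016,.185),vel=.05)
print(env.servo_line(org(-.117,-.0016,.144-.0187+.004),vel=.06,force_limit=6))
st=env.get_state(); print(st['time'],st['eef_pos'],st['wrist_force'])
snap(vision,"2")
i=cv2.imread("pics/scene2.png")[180:260,250:340]; cv2.imwrite("pics/c7.png",cv2.resize(i,None,fx=8,fy=8,interpolation=2))
```

```text
False
4.225 [0.52480483 0.40271074 0.12974531] [ 0.03252263 -0.50124347 -0.12606211]
```

View pics/c7.png

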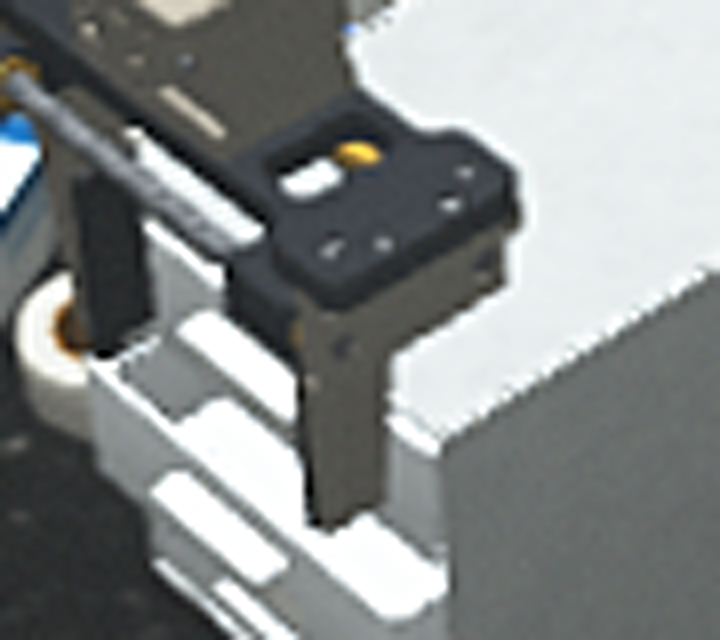

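The fingers straddle the lip at about (230,360) in the crop, with no contact. Closing and pulling.

Run:
```python
from h import *
from workcell import env,vision
env.close_gripper(); st=env.get_state(); print("w",st['width'],st['wrist_force'],st['eef_pos'])
if .044<st['width']<.056:
    p=st['eef_pos']; f=lambda d: np.array([*(p[:2]-d*ex),p[2]])
    print(env.servo_line(f(.08),vel=.08,force_limit=15)); s=env.get_state(); print(s['wrist_force'],s['width'])
    print(env.servo_line(f(.110),vel=.03,force_limit=8)); s=env.get_state(); print(s['time'],s['wrist_force'],s['width'],(p-s['eef_pos'])[:2]@ex)
    snap(vision,"3")
```

```text
w 0.04775016902533027 [ 0.35102173  3.00185526 -1.50977909] [0.52466715 0.40296035 0.12933931]
False
[ 0.32203448  3.94155688 -1.7404083 ] 0.047756816502297204
True
6.8917 [ 3.26591842 -0.61858267  1.36094243] 0.04772532529894651 0.09797642186033541
```

View pics/scene3.png

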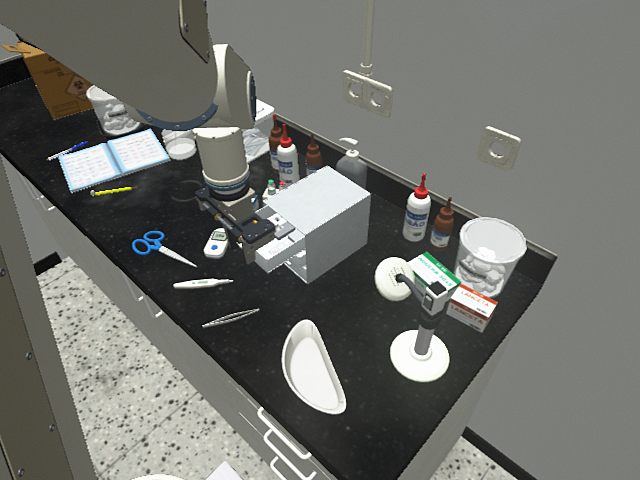

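The drawer is out. I'll confirm the stop with another firm pull, release, and check the image.

Run:
```python
from h import *
from workcell import env,vision
p=env.get_state()['eef_pos']; 
print(env.servo_line(np.array([*(p[:2]-.008*ex),p[2]]),vel=.02,force_limit=12)); s=env.get_state(); print(s['wrist_force'],(p-s['eef_pos'])[:2]@ex)
env.open_gripper(); s=env.get_state(); print(s['width'],s['wrist_force'])
p=s['eef_pos']; env.servo_line(p+[0,0,.20],vel=.2)
snap(vision,"4"); print(env.get_state()['time'])
i=cv2.imread("pics/scene4.png")[150:300,220:390]; cv2.imwrite("pics/c8.png",cv2.resize(i,None,fx=4,fy=4,interpolation=2))
```

```text
True
[ 3.15888619 -0.48572049  1.05528299] -2.1076185884131166e-05
0.09171769523769854 [-0.31145711  0.19334843  0.06473273]
9.2833
```

View pics/c8.png

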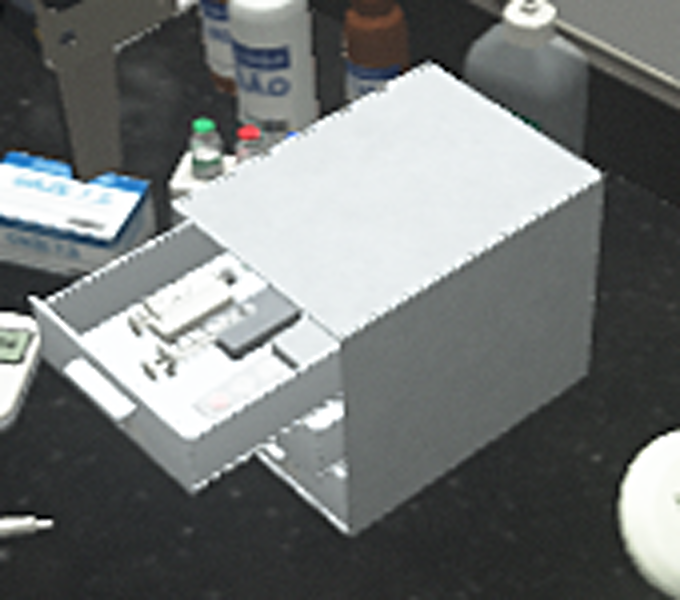

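Run:
```python
from h import *
from workcell import env,vision
cm=vision.camera_model("scene")
q=ray(cm,[(220+x/4,150+y/4) for x,y in((66,366),(120,418))],.146)[:,:2]-[.6389,.3888]; print("lip front local x",(q@ex).round(4))
la=np.deg2rad(77.5); ly=np.array([-np.sin(la),np.cos(la)]); Q=tool_down(-ly)
env.move_pose([.5505,.025,.33],Q)
print(env.servo_line([.5505,.025,.25],vel=.12,force_limit=6))
s=env.get_state(); print(s['time'],s['eef_pos'],s['wrist_force'])
snap(vision,"5")
i=cv2.imread("pics/scene5.png")[210:330,350:510]; cv2.imwrite("pics/c9.png",cv2.resize(i,None,fx=5,fy=5,interpolation=2))
```

```text
lip front local x [-0.2078 -0.2088]
False
11.6083 [0.55095059 0.02521001 0.25059572] [-0.02049627 -0.95253099  0.4657092 ]
```

View pics/c9.png

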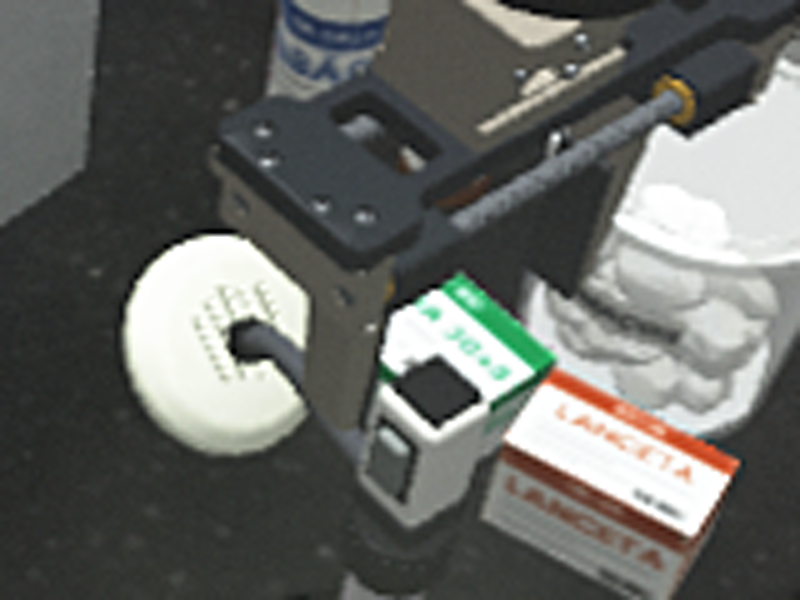

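Run:
```python
from h import *
from workcell import vision,env
cm=vision.camera_model("scene"); p=env.get_state()['eef_pos']; im=cv2.imread("pics/c9.png")
la=np.deg2rad(77.5); ly=np.array([-np.sin(la),np.cos(la)]); lx=np.array([np.cos(la),np.sin(la)])
F=lambda P:tuple(((proj(cm,P)[0]-[350,210])*5+2).round().astype(int).tolist())
for w in(.046,.056,-.046,-.056):
    a=[F(np.array([*(p[:2]+s*lx+w*ly),p[2]])) for s in(-.01,.01)]; print(w,a); cv2.line(im,*a,(0,0,255),1)
g=np.array([.5505,.025])
for z in(.167,.223):
    c=[F(np.array([*(g+a*.015*lx+b*.015*ly),z])) for a,b in((1,1),(1,-1),(-1,-1),(-1,1))]; cv2.polylines(im,[np.array(c)],True,(255,0,0) if z<.2 else (255,0,255),1)
c=[F(np.array([*(g+a*.007*lx+.02*ly),.197+b*.013])) for a,b in((1,1),(1,-1),(-1,-1),(-1,1))]; cv2.polylines(im,[np.array(c)],True,(0,255,255),1)
cv2.imwrite("pics/c10.png",im)
```

```text
0.046 [(367, 424), (325, 384)]
0.056 [(344, 438), (302, 398)]
-0.046 [(566, 301), (523, 265)]
-0.056 [(586, 288), (543, 253)]
```

View pics/c10.png

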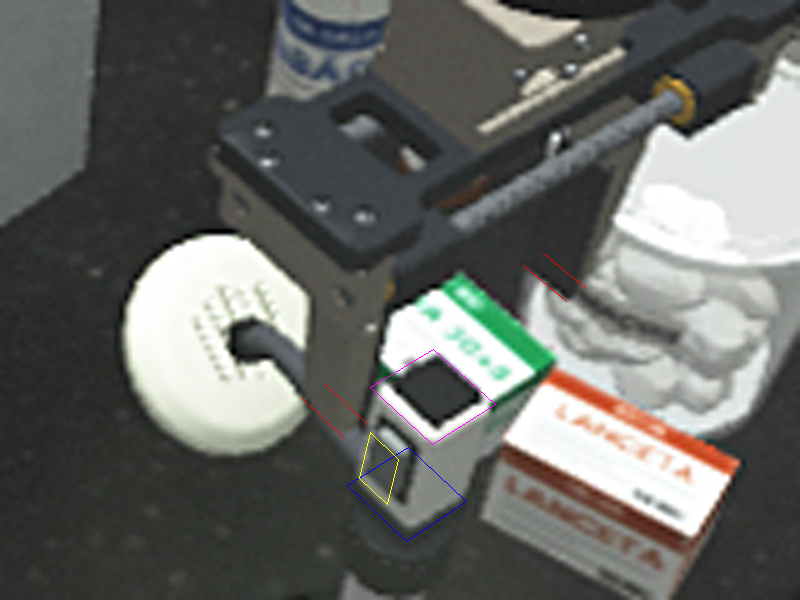

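The crop shows the near finger on the button side at (335,415) and the grip top at (433,397). The predicted gripper and grip outlines are off by the same small shift, so they line up with each other. Descending.

Run:
```python
from h import *
from workcell import env,vision
print(env.servo_line([.5505,.025,.1785],vel=.08,force_limit=5))
s=env.get_state(); print(s['time'],s['eef_pos'],s['wrist_force'])
snap(vision,"6")
for n,(a,b,c,d) in dict(scene=(210,330,350,510),top=(190,290,380,520)).items():
    i=cv2.imread(f"pics/{n}6.png")[a:b,c:d]; cv2.imwrite(f"pics/c11{n}.png",cv2.resize(i,None,fx=5,fy=5,interpolation=2))
```

```text
False
12.75 [0.55090678 0.02502726 0.17900731] [-0.3199013   0.00080874  0.07205464]
```

View pics/c11scene.png

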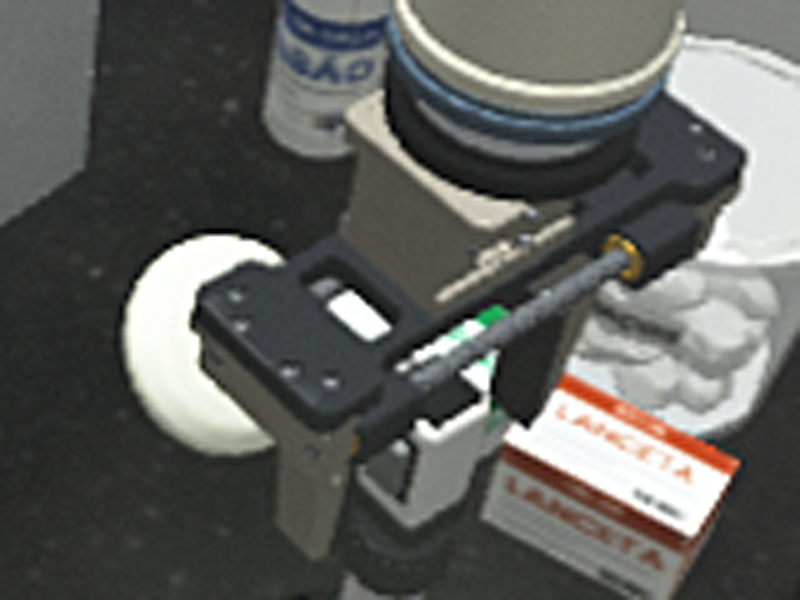

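Fingers straddle the grip: the near finger is at (305,540), the far one at (525,410), and the grip midway at (430,465). Closing.

Run:
```python
from h import *
from workcell import env,vision
s0=env.get_state()
env.close_gripper(); env.pause(.3); s=env.get_state(); print(s['time'],s['width'],s['eef_pos']-s0['eef_pos'],s['wrist_force'],s['wrist_torque'])
```

```text
14.1083 0.029645058622032233 [ 0.00057511 -0.00021214 -0.00067856] [ 5.68006769 -1.17124044 -4.10340785] [-0.18239301 -0.22049999 -0.27680893]
```

Width is 29.6 mm, so the button is flush. Lifting.

Run:
```python
from h import *
from workcell import env,vision
p=env.get_state()['eef_pos']+[.0006,0,0]
def pr(t):
    s=env.get_state(); print(t,round(s['time'],2),round(s['width'],4),(s['eef_pos']-p).round(4),s['wrist_force'].round(1)); return s
print(env.servo_line(p+[0,0,.02],vel=.04,force_limit=18)); s=pr("a")
```

```text
False
a 14.76 0.0297 [-0.0006 -0.      0.0198] [-3.3 -0.7 -4.6]
```

Run:
```python
from h import *
from workcell import env,vision
p=env.get_state()['eef_pos']
def pr(t):
    s=env.get_state(); print(t,round(s['time'],2),round(s['width'],4),(s['eef_pos']-p).round(4),s['wrist_force'].round(1)); return s
print(env.servo_line(p+[0,0,.05],vel=.06,force_limit=18)); s=pr("b")
snap(vision,"7")
i=cv2.imread("pics/scene7.png")[190:390,350:510]; cv2.imwrite("pics/c12.png",cv2.resize(i,None,fx=3,fy=3,interpolation=2))
```

```text
False
b 15.74 0.0298 [ 0.   -0.    0.05] [-3.3 -0.3 -4.5]
```

View pics/c12.png

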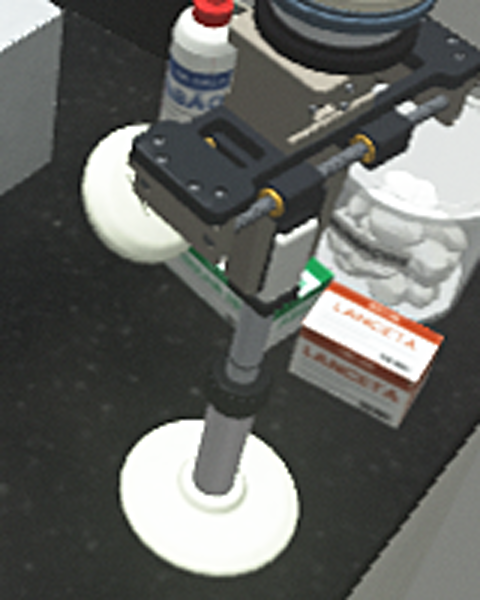

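The lamp has risen with the gripper: the inner tube shows above the collar at (245,340). Continuing to the second stop.

Run:
```python
from h import *
from workcell import env,vision
p=env.get_state()['eef_pos']
def pr(t):
    s=env.get_state(); print(t,round(s['time'],2),round(s['width'],4),(s['eef_pos']).round(4),s['wrist_force'].round(1)); return s
print(env.servo_line(p+[0,0,.034],vel=.06,force_limit=18)); s=pr("c")
print(env.servo_line(p+[0,0,.048],vel=.015,force_limit=8)); s=pr("d")
env.pause(.3); pr("e"); snap(vision,"8")
i=cv2.imread("pics/scene8.png")[170:390,330:510]; cv2.imwrite("pics/c13.png",cv2.resize(i,None,fx=2.7,fy=2.7,interpolation=2))
```

```text
False
c 16.56 0.0297 [0.5515 0.0248 0.2824] [-3.9 -0.2 -3.7]
True
d 17.11 0.0296 [0.5514 0.0247 0.2877] [ 5.   0.1 -3.9]
e 17.41 0.0297 [0.5514 0.0247 0.287 ] [ 5.4 -0.2 -4.3]
```

View pics/c13.png

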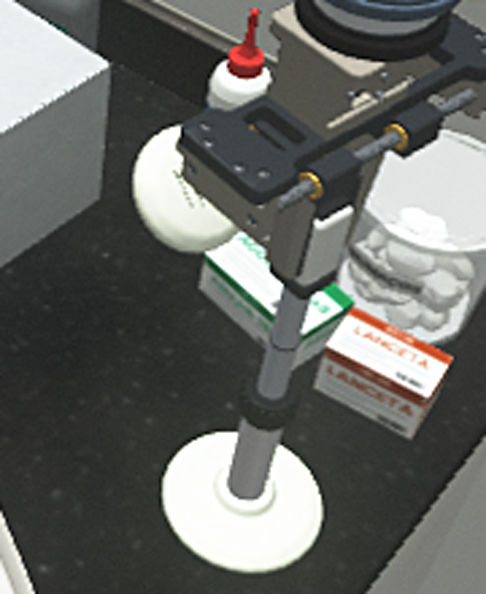

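View pics/scene8.png

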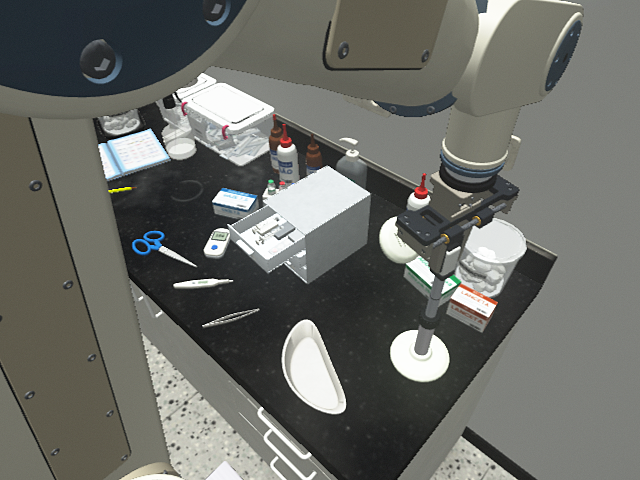

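The stop was felt at a rise of about 109 mm, but the arm backed off 0.7 mm. I'll creep up in small steps to leave a light push against the stop.

Run:
```python
from h import *
from workcell import env,vision
p=env.get_state()['eef_pos']
for k in range(1,10):
    env.servo_line(p+[0.0,0,.0005*k],vel=.01); env.pause(.1); s=env.get_state(); print(k,round(s['time'],2),s['eef_pos'].round(4),s['wrist_force'].round(1),round(s['width'],4))
    if s['wrist_force'][2]<-13: break
env.pause(.5); s=env.get_state(); print(s['time'],s['eef_pos'].round(4),s['wrist_force'].round(1),s['width'])
```

```text
1 17.98 [0.5514 0.0247 0.2873] [-0.8  0.3 -7.8] 0.0301
2 18.33 [0.5513 0.0248 0.288 ] [-1.1  1.  -6.3] 0.03
3 18.68 [0.5514 0.0248 0.2885] [-0.7  0.2 -6.4] 0.0302
4 19.03 [0.5513 0.0247 0.2886] [  0.7   0.3 -13.3] 0.0299
19.5333 [0.5513 0.0248 0.2886] [  2.6   0.6 -18.8] 0.02976400122469054
```

Run:
```python
from h import *
from workcell import env,vision
env.pause(.5); snap(vision,"9"); s=env.get_state(); print(s['time'],s['eef_pos'].round(4),s['wrist_force'].round(1),s['width'])
a=cv2.imread("pics/scene0.png"); b=cv2.imread("pics/scene9.png")
for n,(x0,y0,x1,y1) in dict(gluco=(200,225,235,260),therm=(170,272,236,295),needle=(405,270,432,300),lancet=(455,285,497,330),gaze=(212,188,258,218)).items():
    print(n,cv2.absdiff(a,b)[y0:y1,x0:x1].mean().round(2))
cm=vision.camera_model("top"); d=np.load("pics/top9d.npy"); P=cloud(cm,d); o2=org(-.2,0,0)
L=np.c_[(P[...,:2].reshape(-1,2)-o)@ex,(P[...,:2].reshape(-1,2)-o)@ey].reshape(480,640,2)
m=(abs(P[...,2]-.146)<.008)&(abs(L[...,1])<.02)&(L[...,0]<-.17)&(L[...,0]>-.25); print("lip front top view",np.percentile(L[m][:,0],2) if m.any() else None, "scene",end=" ")
cm=vision.camera_model("scene"); i=b[290:345,400:460]
cv2.imwrite("pics/c14.png",cv2.resize(b[230:340,380:500],None,fx=5,fy=5))
```

```text
20.1333 [0.5513 0.0248 0.2886] [  4.8  -0.1 -23.7] 0.030196227265919272
gluco 13.74
therm 4.19
needle 37.75
lancet 3.27
gaze 8.13
lip front top view -0.2096205061470803 scene
```

View pics/c14.png

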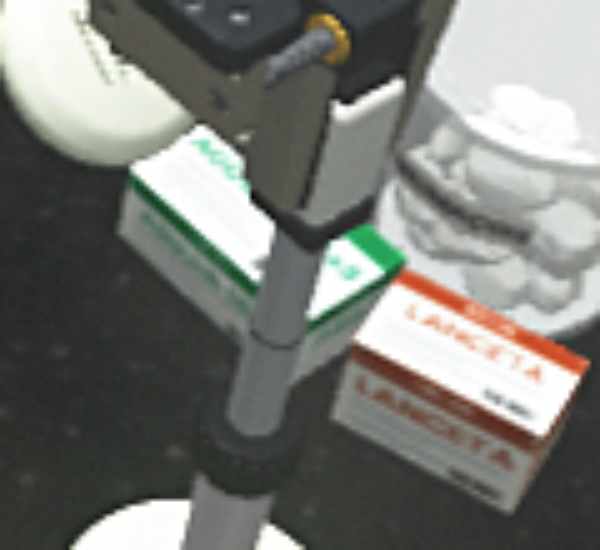

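The upward push is slowly winding up (13 → 24 N), so I'll trim the target slightly and check the glucometer region, which showed a higher pixel difference.

Run:
```python
from h import *
from workcell import env,vision
p=env.get_state()['eef_pos']
env.servo_line([p[0],p[1],.2885],vel=.01)
for k in range(4):
    env.pause(.4); s=env.get_state(); print(round(s['time'],2),s['eef_pos'].round(5),s['wrist_force'].round(1),round(s['width'],4))
a=cv2.imread("pics/scene0.png"); b=cv2.imread("pics/scene9.png")
o=np.hstack([cv2.resize(i[215:300,165:270],None,fx=3.6,fy=3.6) for i in(a,b)]); cv2.imwrite("pics/c15.png",o)
```

```text
20.78 [0.55133 0.02474 0.28861] [  3.7   0.3 -20.2] 0.0299
21.18 [0.55134 0.02475 0.2886 ] [  2.5   0.2 -19.7] 0.0301
21.58 [0.55131 0.02478 0.28859] [  2.1   0.4 -19.4] 0.0298
21.98 [0.55134 0.02477 0.28858] [  3.1   0.5 -17.4] 0.03
```

View pics/c15.png

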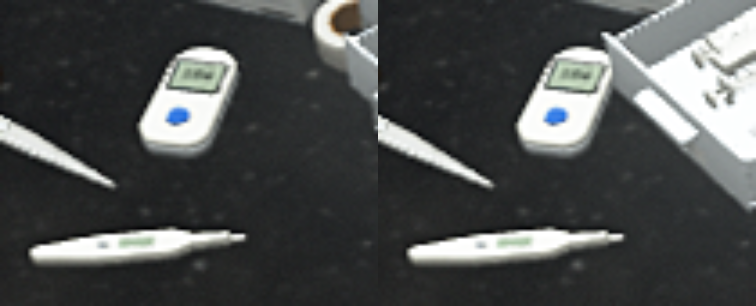

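The glucometer and thermometer haven't moved; the difference was only the open drawer coming into the crop. The push is steady at 17–20 N, gently relaxing, with the button flush. Handing in.

Run:
```python
from workcell import env
print(env.hand_in())
```

```text
the job is handed in; nothing more can be done
None
```

The top drawer is out to its stop, and the lamp is at its second stop with the gripper still holding it and the button in. The job was handed in at about 22 s on the robot's clock.

- **Drawer:** I pinched the lip and pulled it about 98 mm until it stopped. A second, 12 N pull did not move it. After release, the top view put the lip's front edge about 97 mm further out than at the start.
- **Lamp:** I squeezed the grip (29.6 mm between the fingers, so the button was flush) and lifted it past the half-height catch. The rise was about 110 mm.
- **At the second stop:** The arm first backed off 0.7 mm when it met the stop, so I crept it up again. That push wound up to about 24 N, so I trimmed it. It was 17 N and falling slowly at the last reading, including the lamp's weight of about 5 N.
- **Bystanders:** The glucometer and thermometer show no movement in before-and-after pictures, and the lancet box region barely changed. The needle box is partly hidden behind the raised lamp, so I could only judge it by eye; it looked unmoved.
- **Disagreement:** The two cameras differed by 3–5 mm. I averaged them for the lamp and the drawer lip, and the positions I used from that worked for both grasps.

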